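Lock a battery pack into the bench battery box

ROBOT

A 6-joint arm with a two-finger parallel gripper is mounted at the origin on a cart in front of the work surface, level with it; the furniture and walls round the work are solid. World frame = base frame: x ahead of the robot, y to its left, z up, the work surface at z = 0. Lengths are in m, angles in rad, forces in N, time in s.
With the tool pointing down it reaches from about 0.35 to 0.95 m from the base axis. Payload 17.4 kg.
Tool frame: the origin (TCP) lies between the finger pads; the fingertips stand 11 mm ahead of it and the grasp point (between the pads) lies 8 mm behind it; z points along the fingers, y is the line along which they close (so a half turn about z gives the same grasp; the last joint's range is limited). The gripper opens to 93 mm and grips with 3 to 60 N. Pads are 15 mm wide; open, the fingers measure 128 mm over their backs; the gripper's body (75 mm by 188 mm) begins 65 mm behind the grasp point.
Start: joints at [1.225, 0.116, 1.442, -0, 1.584, -0.038], TCP at [0.205, 0.643, 0.23] pointing down, gripper open.
Joint ranges: [-2.83, 2.83], [-0.83, 2.19], [0.07, 2.5], [-1.14, 4.28], [0.01, 3], [-2.97, 2.97]. Speed limits (rad/s): [1.89, 1.89, 2.22, 3.14, 3.14, 3.14].

INTERFACE

Orientations are given as a rotation vector (axis times angle).
In Python, from plant import arm gives the robot as it stands. The module is installed in compiled form; this text tells all that it offers.
- The arm moves only by the tool carry_out, never from a script. Its argument "commands" is a list of rows, each an object of numbers: "ax", "ay", "az": the turn, a rotation vector about the tool's x, y, z in degrees; "x", "y", "z": the shift along the tool's x, y, z in cm; "grip": the gripper's target within -1 to 1 (shut at 1, half-way at 0, fully open at -1). In form: [{"ax": .., "ay": .., "az": .., "x": .., "y": .., "z": .., "grip": ..}, ...]. A call has 1 to 5 rows; each row is the pose to reach, as a shift and turn from the pose commanded when the call began, along the tool's axes at that moment; what a row does not reach only later rows make up. A row lasts 1/8 s, in which the tool goes at most 62.5 mm and 10.7 degrees, less where a joint would pass 70% of its speed; a pose out of reach is approached as far as the arm can. A call with a gripper value outside its range is refused whole. The fingers move at their own pace and stop on an object; "grip_force" is the grip in N (left out, the last holds). Time passes only in rows, so rows that repeat a pose let the fingers close. It gives the time, the measured TCP pose, the force, the opening and the grip force at its end, in the units of the state.
- arm.observe(): the state, without advancing time (a new reading comes with each control period).
- arm.camera(name): name is "scene" or "top" or "wrist"; returns a dict with "img" (480x640x3 uint8, red, green, blue), "fx", "fy", "cx", "cy" (pixels), "eye" and "rotation" of the camera in the world. Camera axes: x right, y up, looking along -z (the intrinsics and any distortion apply to the point x, -y, -z); pixel columns grow to the right and rows downward; lengths in m; the calibration is good to about 2 mm. A picture is of the moment at which its call begins. There is no depth.
- arm.close_job(): hands the job in; it is judged then, once.
Trained networks look in a picture, given as the dict that the camera call returned (one of the last four; its "shot" number tells which), for a name from the list of things; names that differ only in an ending like _2 or _b are one class to them, and where a whole thing is asked for, a point or a joint stands for the part that bears it (a point fixed in the world has none). Each returns a list of dicts, best first, with "conf" (0 to 1); they miss things now and then, are a little off and sometimes report something else, mostly with a low value. They report only what shows in the picture. A call takes as long as a camera call. They do not tell look-alikes from the thing itself.
- arm.find_in(picture, name): "centre" ([x, y, z] in m, in world coordinates, good to about 4 mm: the middle of the surface that is visible of it).
The state is a dict: "clock": time; "joint_pos": joint angles; "qd": joint speeds; "joint_torque": joint torques, N m; "eef_pos": TCP position; "eef_rot": TCP orientation; "contact_force": force on the tool from outside, world axes, zero at the start; "ft_torque": the same for the moment, N m; "opening": finger opening in m; "grasp_force": force on a finger pad.
Only numpy, scipy, OpenCV 4.12 (cv2) and the standard library are available. Lean on these libraries where they do the work, as an engineer would, in place of code of your own. Each camera call takes 0.05 s, during which the arm holds its last target. There are 200 camera calls.

TASK

Take the flat orange battery pack from its charging stand, slide it fully home into the slot of the grey battery box and let go of it. Then set the red bayonet cap into the round socket with its wing bar parallel to the slot, push it down against the spring until its flange is flush on the rim, and only then twist it a quarter turn clockwise seen from above, so that the wing crosses the slot over the pack. Finish with the hand still on the cap, holding it pressed flush and turned (it springs up if let go); leave the polish tin and the dropper bottle where they stand.

Things in the scene. Friction and masses are not known exactly. Their poses are not given: they have to be found in the camera images.
- pack_tab (a point): Centre of the black pull tab of the flat orange battery pack (loose, 0.22 kg, upright in its charging stand). Tab, to be gripped: 14 mm thick (x), 26 mm wide (y), reaching 19 mm above and below this point. Below it the slab: 14 mm thick (x), 110 mm long (y), 46 mm high, so the pack's bottom is 65 mm below this point. z up.
- pack: The same pack; origin at the centre of its bottom edge. Its lowest 6 mm are 1.5 mm slimmer on every side as a lead-in. It is symmetric and fits the slot either way round.
- charger: Black charging stand, fixed, 60 x 144 x 26 mm; origin at the centre of its underside. Its slot runs along its y axis, floor 10 mm above the bench, walls up to 26 mm; the pack stands loosely in it and lifts straight out.
- box: Grey battery box, fixed, 114 mm (x) x 136 mm (y) x 58 mm high; origin at the centre of its underside, z up. In its top: the slot for the pack, edged yellow, and the round aluminium bayonet socket.
- slot (a point): Centre of the slot's mouth, level with the box's top, 58 mm above the bench; axes as the box's. Slot: 113.5 mm along y, 17 mm wide (x), 42 mm deep. With the pack home its shoulders stand 4 mm above the box's top and the tab's centre is 23 mm above this point.
- socket (a point): Centre of the bayonet socket, level with its rim, 60 mm above the bench; axes as the box's; 52 mm towards -x and 30 mm towards +y from point slot. Bore 40 mm across; two entry slots for the lugs, towards +x and -x, 12 mm wide, 29 mm from the axis. So the cap enters with its wing along the socket's y axis, and ends with its wing along x.
- plunger (a joint): Spring plunger in the socket, m, 0 = up, grows as pressed. The cap meets it with its flange 11 mm above the rim; it pushes up with 5 N, 9.5 N at the rim (value 0.011). The cap turns freely only with its flange less than 4 mm above the rim, only clockwise from above, to a stop a few degrees past a quarter turn. Let go there, it springs up 4 mm.
- cap_grip (a point): Red bayonet cap, loose, 0.3 kg, standing on its stem. This point is on its axis, in its upright grip: 50 mm long (x), 18 mm thick (y: close the fingers along y), from 21 mm below to 13 mm above this point. Wing bar along x, 18 x 120 mm, 21 to 11 mm below this point. Flush on the rim, this point is 27 mm above the socket point. Half a turn makes no difference.
- cap: The same cap; origin at the centre of its foot, 53 mm below the grip point; z up. Flange 56 mm across, 26 to 32 mm above the origin. Below it the aluminium stem, 36 mm across, chamfered foot, with two lugs on +y and -y: 8 mm wide, reaching 26 mm from the axis, 8 to 14 mm above the origin.
- polish_tin: Polish tin, dark blue with a yellow shoulder and white cap, 52 mm across, 100 mm high, a loose bystander at the back; origin at the centre of its underside.
- dye_bottle: Brown dropper bottle with a black top, 33 mm across, 102 mm high, a loose bystander at the back; origin at the centre of its underside.
Mind the look-alikes: they are no part of the job. Of the things that look like the pack, the largest one is meant.

How it is judged:
On the way, in this order (a step that is already met when the one before it is completed fails the run):
1. the pack is fully home in the slot and let go (z of pack_tab in the frame of slot below 0.026 m and horizontal distance between pack_tab and slot below 0.006 m and angle between pack_tab's own z axis and vertical below 0.07 rad and contact force between the fingers and pack below 0.3 N), for 0.2 s.
2. the cap is pushed down in the socket against its spring, flange within 3.5 mm of the rim, wing still parallel to the slot (horizontal distance between cap_grip and socket below 0.005 m and angle between cap_grip's own z axis and vertical below 0.08 rad and z of cap_grip in the frame of socket below 0.0305 m and angle between the x axis of cap_grip and the y axis of socket, either way round below 0.3 rad), for 0.05 s.
At the end, for the whole second after the job is handed in: Pack home and upright in the slot (within 3 mm of full depth). Cap upright on the socket axis (5 mm), flange held down within 2 mm of the rim against the spring, wing square across the slot (0.2 rad), fingers still bearing on the cap (over 2 N) (z of pack_tab in the frame of slot below 0.026 m and horizontal distance between pack_tab and slot below 0.006 m and angle between pack_tab's own z axis and vertical below 0.07 rad and horizontal distance between cap_grip and socket below 0.005 m and angle between cap_grip's own z axis and vertical below 0.08 rad and z of cap_grip in the frame of socket below 0.0292 m and angle between the x axis of cap_grip and the x axis of socket, either way round below 0.2 rad and contact force between the fingers and cap above 2 N); the arm keeps its last pose, push and grip.
It fails at once if the polish tin is knocked or moved (more than 30 mm) (distance of polish_tin from where it was at the start of the episode above 0.03 m).
It fails at once if the dropper bottle is knocked or moved (more than 30 mm) (distance of dye_bottle from where it was at the start of the episode above 0.03 m).
It also fails if it takes over 61 s, if anything falls off the work surface, if the arm or the gripper's body presses on something with over 40 N, if the wrist force passes 120 N, or if a joint passes its speed limit or range.

## Working session

There is one attempt and no reset: what is moved stays moved. The work goes in short steps, Python scripts to look and compute and a tool call to move; the robot and the scene stay as the last step left them, time stands still between calls to the robot, and variables do not carry over. Pictures are saved under pics/ and viewed, at most 10 in all, crops included, and the job is handed in when it is done.

Besides the shell and the picture viewer there is one more tool, called after "Request:" in YAML: its name, and indented under it one key for each argument. carry_out: Moves the arm, as the interface text tells. Its arguments: {"type":"object","properties":{"commands":{"type":"array"},"grip_force":{"type":"number"}},"required":["commands"]}

```bash
mkdir -p pics; cat > h.py <<'E'
import numpy as np, cv2
from scipy.spatial.transform import Rotation as R
from plant import arm
def save(p,n): cv2.imwrite(f'pics/{n}.png',p['img'][:,:,::-1])
def proj(p,X):
    c=np.array(p['rotation']).reshape(3,3).T@(np.array(X)-p['eye']); return p['cx']+p['fx']*c[0]/-c[2], p['cy']+p['fy']*-c[1]/-c[2]
def ray(p,u,v,z):
    d=np.array(p['rotation']).reshape(3,3)@np.array([(u-p['cx'])/p['fx'],-(v-p['cy'])/p['fy'],-1]); e=np.array(p['eye']); return e+d*(z-e[2])/d[2]
E
python3 - <<'E'
from h import *
s=arm.observe(); print(s)
for n in ['top','scene']:
    p=arm.camera(n); save(p,n+'0'); print(n,{k:v for k,v in p.items() if k!='img'})
    for t in ['pack_tab','pack','charger','box','cap_grip','cap','polish_tin','dye_bottle']:
        print(t,[(np.round(d['centre'],3).tolist(),round(d['conf'],2),np.round(proj(p,d['centre'])).tolist()) for d in arm.find_in(p,t)])
a=cv2.imread('pics/top0.png');
E
```

```text
{'clock': 0.0, 'joint_pos': array([ 1.22517824e+00,  1.16436650e-01,  1.44229135e+00, -9.48304177e-06,
        1.58399026e+00, -3.77742191e-02]), 'qd': array([-3.12470479e-05, -9.33592306e-04, -4.42987914e-04, -8.95388540e-04,
       -1.72251469e-03, -7.58149877e-04]), 'joint_torque': array([-2.47487915e-03, -7.21236205e+01, -6.22647929e+01,  7.78409606e-02,
        2.35001516e-02, -9.47666376e-05]), 'eef_pos': array([0.20445354, 0.64307745, 0.22892224]), 'eef_rot': array([-4.81621521e-01, -3.10424760e+00,  1.73844291e-03]), 'contact_force': array([ 0.05351218, -0.19182228,  0.38028564]), 'ft_torque': array([ 0.01212676, -0.01052127,  0.04875627]), 'grasp_force': 0.0, 'opening': 0.09295941020840277}
top {'fx': 501.63969393646255, 'fy': 501.63969393646255, 'cx': 320.4765505782311, 'cy': 237.0616664054443, 'eye': array([ 0.34828574, -0.14394624,  1.21199475]), 'rotation': array([ 0.09819032, -0.09612908, -1.59036285]), 'shot': 1}Traceback (most recent call last):
  File "<stdin>", line 6, in <module>
  File "h.py", line 6, in proj
    c=np.array(p['rotation']).reshape(3,3).T@(np.array(X)-p['eye']); return p['cx']+p['fx']*c[0]/-c[2], p['cy']+p['fy']*-c[1]/-c[2]
      ~~~~~~~~~~~~~~~~~~~~~~~~~~~~~~~^^^^^
ValueError: cannot reshape array of size 3 into shape (3,3)
```

```bash
sed -i "s/np.array(p\['rotation'\]).reshape(3,3)/R.from_rotvec(p['rotation']).as_matrix()/" h.py
python3 - <<'E'
from h import *
for n in ['top','scene']:
    p=arm.camera(n); save(p,n+'1'); print(n,{k:v for k,v in p.items() if k!='img'})
    for t in ['pack_tab','pack','charger','box','cap_grip','cap','polish_tin','dye_bottle']:
        print(t,[(np.round(d['centre'],3).tolist(),round(d['conf'],2),np.round(proj(p,d['centre'])).tolist()) for d in arm.find_in(p,t)])
E
```

```text
top {'fx': 501.63969393646255, 'fy': 501.63969393646255, 'cx': 320.4765505782311, 'cy': 237.0616664054443, 'eye': array([ 0.34828574, -0.14394624,  1.21199475]), 'rotation': array([ 0.09819032, -0.09612908, -1.59036285]), 'shot': 2}
pack_tab [([0.428, -0.024, 0.056], 0.84, [269.0, 266.0]), ([0.356, -0.178, 0.032], 0.69, [336.0, 296.0]), ([0.245, -0.319, 0.034], 0.47, [399.0, 343.0])]
pack [([0.43, -0.033, 0.054], 0.68, [273.0, 265.0]), ([0.352, -0.173, 0.029], 0.66, [334.0, 298.0])]
charger [([0.425, -0.029, 0.027], 0.74, [272.0, 268.0])]
box [([0.549, -0.343, 0.057], 0.58, [405.0, 211.0])]
cap_grip [([0.372, -0.31, 0.038], 0.7, [393.0, 288.0])]
cap [([0.368, -0.312, 0.04], 0.7, [394.0, 289.0])]
polish_tin [([0.737, -0.198, 0.077], 0.76, [341.0, 131.0])]
dye_bottle [([0.682, -0.133, 0.062], 0.51, [314.0, 156.0])]
scene {'fx': 521.7785071489288, 'fy': 521.7785071489288, 'cx': 319.42210699352086, 'cy': 232.72974605543604, 'eye': array([ 0.0867651 , -0.84540211,  0.78866238]), 'rotation': array([ 0.81404496, -0.22118998, -0.49670242]), 'shot': 3}
pack_tab [([0.357, -0.184, 0.028], 0.89, [268.0, 277.0]), ([0.242, -0.323, 0.03], 0.86, [244.0, 352.0]), ([0.424, -0.032, 0.056], 0.74, [265.0, 213.0])]
pack [([0.239, -0.32, 0.029], 0.79, [242.0, 352.0]), ([0.348, -0.182, 0.027], 0.71, [264.0, 279.0]), ([0.423, -0.037, 0.056], 0.58, [265.0, 214.0])]
charger [([0.412, -0.056, 0.026], 0.61, [266.0, 231.0])]
box [([0.549, -0.362, 0.061], 0.73, [403.0, 288.0])]
cap_grip [([0.361, -0.323, 0.04], 0.58, [304.0, 321.0])]
cap [([0.365, -0.322, 0.047], 0.66, [306.0, 317.0])]
polish_tin [([0.738, -0.211, 0.058], 0.76, [430.0, 211.0])]
dye_bottle [([0.684, -0.142, 0.051], 0.79, [391.0, 204.0])]
```

View pics/top1.png

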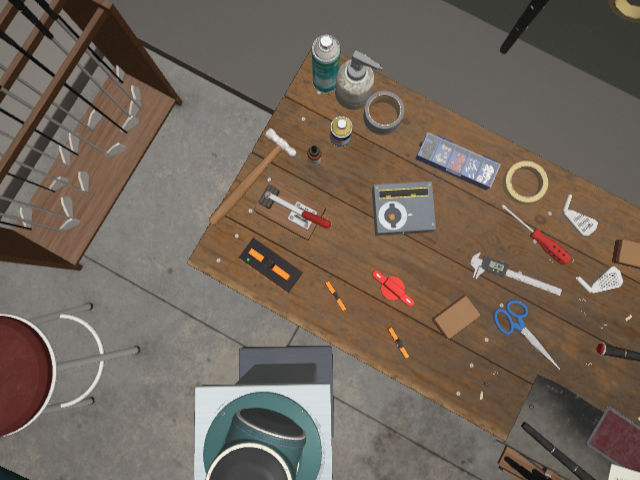

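View pics/scene1.png

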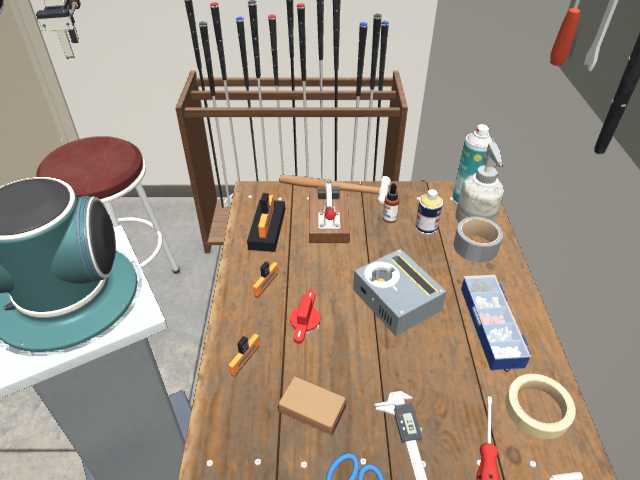

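The top view shows the box at (405,208), with its yellow slot at (404,193) and its socket at (392,216). The cap is at (393,288), the tin at (341,128) and the bottle at (314,155). There are three orange look-alikes: (269,264) in the black stand, (335,296) and (398,343). Only the first is in the charger and it is the largest, so it is the one meant. I'll confirm it in a crop and measure orientations.

```bash
python3 - <<'E'
from h import *
a=cv2.imread('pics/top1.png')
A=cv2.resize(a[220:310,220:320],None,fx=4,fy=4,interpolation=cv2.INTER_CUBIC)
B=cv2.resize(a[170:260,350:450],None,fx=4,fy=4,interpolation=cv2.INTER_CUBIC)
cv2.imwrite('pics/crop1.png',np.hstack([A,B]))
p=arm.camera('top'); s=arm.camera('scene')
def comp(p,lo,hi,z,box,n):
    h=cv2.cvtColor(p['img'],cv2.COLOR_RGB2HSV); m=cv2.inRange(h,lo,hi); k=np.zeros_like(m); x0,y0,x1,y1=box; k[y0:y1,x0:x1]=m[y0:y1,x0:x1]
    v,u=np.nonzero(k); P=np.array([ray(p,a,b,z)[:2] for a,b in zip(u,v)],np.float32)
    r=cv2.minAreaRect(P*1000); c=P.mean(0); w,V=np.linalg.eigh(np.cov(P.T)); print(n,len(u),c,'rect',r,'axis deg',np.degrees(np.arctan2(V[1,1],V[0,1])))
comp(p,(5,150,120),(20,255,255),0.056,(235,230,310,300),'pack')
comp(p,(22,100,100),(35,255,255),0.058,(370,175,440,240),'slot')
comp(p,(0,150,90),(4,255,255),0.034,(360,255,430,320),'cap')
E
```

```text
pack 265 [ 0.42823532 -0.02160525] rect ((422.9371337890625, -15.892341613769531), (147.86024475097656, 39.01306915283203), 53.81165313720703) axis deg 54.50472803120578
slot 116 [ 0.5901617 -0.3408   ] rect ((591.3766479492188, -340.724609375), (20.018003463745117, 111.7508316040039), 2.1540138721466064) axis deg 92.59512275374844
cap 626 [ 0.37115887 -0.30964747] rect ((370.8426513671875, -310.5628967285156), (111.55204010009766, 54.86763381958008), 69.38029479980469) axis deg 48.48280191440585
```

View pics/crop1.png

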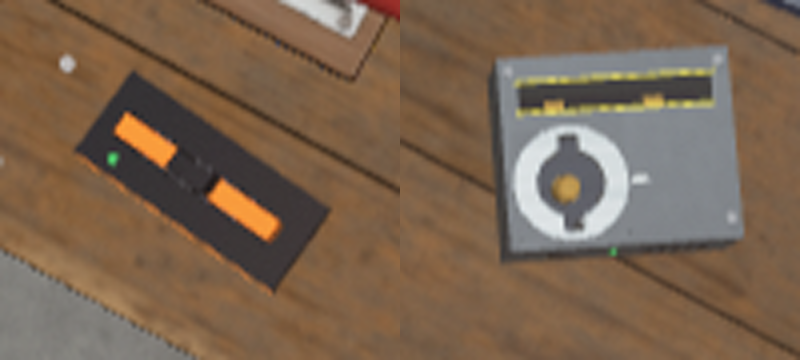

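The crop confirms it: the stand holds the large orange pack, running from crop (118,125) to (278,232) with its black tab at (195,170). On the box, the slot is at the back and the socket in front. I'll approach for a close wrist view.

```bash
cat >> h.py <<'E'
def cmd(pos,yaw):
    s=arm.observe(); T=R.from_rotvec(s['eef_rot']); y=np.radians(yaw); c,n=np.cos(y),np.sin(y)
    M=np.array([[-n,c,0],[c,n,0],[0,0,-1]]).T
    d=T.as_matrix().T@(np.array(pos)-s['eef_pos'])*100; a=np.degrees((T.inv()*R.from_matrix(M)).as_rotvec())
    print('t',s['clock'],'xyz',np.round(d,2),'a',np.round(a,1),'pos',np.round(s['eef_pos'],4))
E
python3 -c "
from h import *
cmd([.428,-.026,.24],-35)"
```

```text
t 1.1 xyz [-41.58 -57.01  -1.04] a [  0.    0.  107.4] pos [0.2045 0.6433 0.2296]
```

Request:
carry_out:
  commands:
    - {"ax": 0,"ay": 0,"az": 10,"x": -3,"y": -4.5,"z": 0,"grip": -1}
    - {"ax": 0,"ay": 0,"az": 20,"x": -6.5,"y": -9,"z": 0,"grip": -1}
    - {"ax": 0,"ay": 0,"az": 30,"x": -10,"y": -13.5,"z": 0,"grip": -1}
    - {"ax": 0,"ay": 0,"az": 40,"x": -13.5,"y": -18.5,"z": 0,"grip": -1}
    - {"ax": 0,"ay": 0,"az": 50,"x": -17,"y": -23.3,"z": 0,"grip": -1}

```text
clock: 1.72
eef_pos: [0.2961, 0.3679, 0.2297]
eef_rot: [1.755, 2.605, 0.001]
contact_force: [0.8, -0.7, 1.5]
opening: 0.0933
grasp_force: 0.0
```

```bash
python3 -c "
from h import *
cmd([.428,-.026,.24],-35)"
```

```text
t 1.725 xyz [-41.46  -2.57  -1.03] a [ 0.  -0.  57.1] pos [0.2961 0.3679 0.2297]
```

Request:
carry_out:
  commands:
    - {"ax": 0,"ay": 0,"az": 10,"x": -6,"y": -0.4,"z": 0,"grip": -1}
    - {"ax": 0,"ay": 0,"az": 20,"x": -12,"y": -0.8,"z": 0,"grip": -1}
    - {"ax": 0,"ay": 0,"az": 30,"x": -18,"y": -1.2,"z": 0,"grip": -1}
    - {"ax": 0,"ay": 0,"az": 40,"x": -24,"y": -1.6,"z": 0,"grip": -1}
    - {"ax": 0,"ay": 0,"az": 50,"x": -30,"y": -2,"z": -1,"grip": -1}

```text
clock: 2.35
eef_pos: [0.3915, 0.0827, 0.2396]
eef_rot: [2.692, 1.619, 0.0]
contact_force: [-0.6, 0.3, 0.8]
opening: 0.0928
grasp_force: 0.0
```

```bash
python3 -c "
from h import *
cmd([.428,-.026,.24],-35)"
```

```text
t 2.35 xyz [-7.89  8.32 -0.04] a [ 0. -0.  7.] pos [0.3915 0.0827 0.2396]
```

Request:
carry_out:
  commands:
    - {"ax": 0,"ay": 0,"az": 4,"x": -4,"y": 4.2,"z": 0,"grip": -1}
    - {"ax": 0,"ay": 0,"az": 7,"x": -7.9,"y": 8.3,"z": 0,"grip": -1}
    - {"ax": 0,"ay": 0,"az": 7,"x": -7.9,"y": 8.3,"z": 0,"grip": -1}
    - {"ax": 0,"ay": 0,"az": 7,"x": -7.9,"y": 8.3,"z": 0,"grip": -1}

```text
clock: 2.85
eef_pos: [0.4284, -0.0236, 0.2397]
eef_rot: [-2.782, -1.459, -0.0]
contact_force: [-0.1, 0.6, 0.1]
opening: 0.0929
grasp_force: 0.0
```

```bash
python3 - <<'E'
from h import *
cmd([.428,-.026,.24],-35)
p=arm.camera('wrist'); save(p,'w1'); np.save('w1.npy',p,allow_pickle=True); print({k:v for k,v in p.items() if k!='img'})
for t in ['pack_tab','charger']: print(t,[(np.round(d['centre'],3).tolist(),round(d['conf'],2),np.round(proj(p,d['centre'])).tolist()) for d in arm.find_in(p,t)])
E
```

```text
t 2.85 xyz [-0.21  0.11 -0.03] a [-0.  -0.   0.3] pos [ 0.4284 -0.0236  0.2397]
{'fx': 345.30853920672877, 'fy': 345.30853920672877, 'cx': 320.2155223340666, 'cy': 238.01946906940478, 'eye': array([0.46768814, 0.03439778, 0.39443975]), 'rotation': array([-0.24569546,  0.0753988 , -0.60206874]), 'shot': 6}
pack_tab [([0.437, -0.018, 0.056], 0.68, [324.0, 211.0]), ([0.353, -0.181, 0.035], 0.66, [344.0, 360.0])]
charger [([0.436, -0.021, 0.028], 0.69, [325.0, 210.0])]
```

View pics/w1.png

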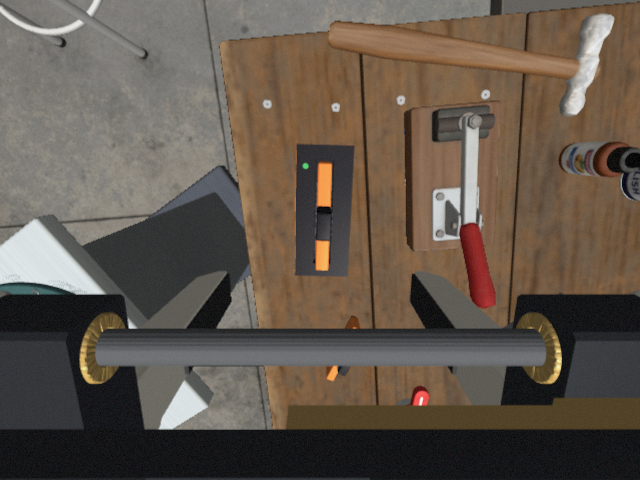

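The wrist view shows the stand upright in the picture, x 296–352 and y 145–276. The orange slab runs from (324,163) to (322,270) with its tab at about (323,220). I'll compute its pose.

```bash
cat >> h.py <<'E'
def mask(p,lo,hi,box,z):
    h=cv2.cvtColor(p['img'],cv2.COLOR_RGB2HSV); m=cv2.inRange(h,lo,hi); x0,y0,x1,y1=box
    k=np.zeros_like(m); k[y0:y1,x0:x1]=m[y0:y1,x0:x1]; n,l,st,_=cv2.connectedComponentsWithStats(k)
    k=np.isin(l,[i for i in range(1,n) if st[i,4]>15]); v,u=np.nonzero(k)
    return np.array([ray(p,a,b,z)[:2] for a,b in zip(u,v)])
def rep(P,n):
    r=cv2.minAreaRect((P*1000).astype(np.float32)); print(n,len(P),np.round(np.add(r[0],0),1),np.round(r[1],1),round(r[2],1))
E
python3 - <<'E'
from h import *
p=np.load('w1.npy',allow_pickle=True).item(); 
for z in (.056,): rep(mask(p,(5,150,110),(20,255,255),(298,150,350,275),z),'packw')
q=dict(arm.camera('top')); rep(mask(q,(5,170,140),(20,255,255),(240,235,300,290),.056),'packt')
# charger dark rect
rep(mask(p,(0,0,0),(179,90,65),(285,135,360,282),.026),'chw')
rep(mask(q,(0,0,0),(179,90,65),(235,235,308,292),.026),'cht')
E
```

```text
packw 1030 [432.2 -22.5] [109.6  14.1] 53.7
packt 53 [405.3 -60. ] [20.8 13.7] 52.1
chw 4317 [431.8 -22.6] [142.3  58.3] 53.1
cht 584 [435.6 -70.5] [ 52.  132.9] 89.3
```

```bash
python3 -c "
from h import *
cmd([.432,-.0225,.072],-36.5)"
```

```text
t 3.05 xyz [ 0.22  0.28 16.78] a [ 0. -0.  2.] pos [ 0.4283 -0.0227  0.2398]
```

Request:
carry_out:
  commands:
    - {"ax": 0,"ay": 0,"az": 2,"x": 0.2,"y": 0.3,"z": 5,"grip": -1}
    - {"ax": 0,"ay": 0,"az": 2,"x": 0.2,"y": 0.3,"z": 10,"grip": -1}
    - {"ax": 0,"ay": 0,"az": 2,"x": 0.2,"y": 0.3,"z": 14,"grip": -1}
    - {"ax": 0,"ay": 0,"az": 2,"x": 0.2,"y": 0.3,"z": 16.8,"grip": -1}
    - {"ax": 0,"ay": 0,"az": 2,"x": 0.2,"y": 0.3,"z": 16.8,"grip": 0.3}
  grip_force: 30

```text
clock: 3.68
eef_pos: [0.431, -0.023, 0.0702]
eef_rot: [-2.804, -1.412, 0.004]
contact_force: [0.1, 0.4, 0.9]
opening: 0.087
grasp_force: 0.0
```

Request:
carry_out:
  commands:
    - {"ax": 0,"ay": 0,"az": 0,"x": 0,"y": 0,"z": 0,"grip": 1}
    - {"ax": 0,"ay": 0,"az": 0,"x": 0,"y": 0,"z": 0,"grip": 1}
    - {"ax": 0,"ay": 0,"az": 0,"x": 0,"y": 0,"z": 0,"grip": 1}
    - {"ax": 0,"ay": 0,"az": 0,"x": 0,"y": 0,"z": 0,"grip": 1}

```text
clock: 4.18
eef_pos: [0.4322, -0.0239, 0.072]
eef_rot: [2.807, 1.41, 0.001]
contact_force: [-0.7, -0.1, -0.1]
opening: 0.0478
grasp_force: 0.0
```

Request:
carry_out:
  commands:
    - {"ax": 0,"ay": 0,"az": 0,"x": 0,"y": 0,"z": 0,"grip": 1}
    - {"ax": 0,"ay": 0,"az": 0,"x": 0,"y": 0,"z": 0,"grip": 1}
    - {"ax": 0,"ay": 0,"az": 0,"x": 0,"y": 0,"z": 0,"grip": 1}
    - {"ax": 0,"ay": 0,"az": 0,"x": 0,"y": 0,"z": 0,"grip": 1}
    - {"ax": 0,"ay": 0,"az": 0,"x": 0,"y": 0,"z": 0,"grip": 1}

```text
clock: 4.8
eef_pos: [0.432, -0.0239, 0.0716]
eef_rot: [-2.807, -1.411, 0.0]
contact_force: [0.8, 0.1, -0.9]
opening: 0.014
grasp_force: 30.0
```

```bash
python3 -c "
from h import *
cmd([.432,-.0239,.23],-36.5)
cmd([.590,-.37,.23],2.4)"
```

```text
t 4.8 xyz [-1.000e-02 -0.000e+00 -1.584e+01] a [-0.   0.  -0.1] pos [ 0.432  -0.0239  0.0716]
t 4.8 xyz [-18.35  33.33 -15.84] a [ -0.   0. -39.] pos [ 0.432  -0.0239  0.0716]
```

Request:
carry_out:
  commands:
    - {"ax": 0,"ay": 0,"az": 0,"x": 0,"y": 0,"z": -4,"grip": 1}
    - {"ax": 0,"ay": 0,"az": 0,"x": 0,"y": 0,"z": -9,"grip": 1}
    - {"ax": 0,"ay": 0,"az": 0,"x": 0,"y": 0,"z": -14,"grip": 1}
    - {"ax": 0,"ay": 0,"az": -5,"x": -2,"y": 3.5,"z": -15.8,"grip": 1}
    - {"ax": 0,"ay": 0,"az": -10,"x": -4.5,"y": 8,"z": -15.8,"grip": 1}

```text
clock: 5.42
eef_pos: [0.4703, -0.1084, 0.2317]
eef_rot: [2.668, 1.655, 0.004]
contact_force: [0.8, 0.8, -2.8]
opening: 0.0141
grasp_force: 30.0
```

```bash
python3 -c "
from h import *
cmd([.590,-.37,.23],2.4)"
```

```text
t 5.425 xyz [-18.11  22.35   0.23] a [  0.2   0.  -28.8] pos [ 0.4703 -0.1084  0.2317]
```

Request:
carry_out:
  commands:
    - {"ax": 0,"ay": 0,"az": -7,"x": -3.6,"y": 4.5,"z": 0.1,"grip": 1}
    - {"ax": 0,"ay": 0,"az": -14,"x": -7.2,"y": 9,"z": 0.1,"grip": 1}
    - {"ax": 0,"ay": 0,"az": -21,"x": -11,"y": 13.5,"z": 0.1,"grip": 1}
    - {"ax": 0,"ay": 0,"az": -28.8,"x": -14.6,"y": 18,"z": 0.1,"grip": 1}
    - {"ax": 0,"ay": 0,"az": -28.8,"x": -18.1,"y": 22.3,"z": 0.2,"grip": 1}

```text
clock: 6.05
eef_pos: [0.5881, -0.3714, 0.227]
eef_rot: [-2.177, -2.265, 0.0]
contact_force: [0.1, 0.2, -2.7]
opening: 0.0138
grasp_force: 30.0
```

Request:
carry_out:
  commands:
    - {"ax": 0,"ay": 0,"az": 0,"x": 0,"y": 0,"z": 0,"grip": 1}
    - {"ax": 0,"ay": 0,"az": 0,"x": 0,"y": 0,"z": 0,"grip": 1}

```text
clock: 6.3
eef_pos: [0.5874, -0.3693, 0.2269]
eef_rot: [-2.179, -2.262, 0.0]
contact_force: [-0.3, 0.1, -2.2]
opening: 0.0139
grasp_force: 30.0
```

```bash
python3 - <<'E'
from h import *
cmd([.590,-.37,.23],2.4)
p=arm.camera('wrist'); save(p,'w2'); np.save('w2.npy',p,allow_pickle=True)
print(proj(p,[.59,-.341,.058]),p['eye'])
E
```

```text
t 6.3 xyz [-0.08  0.26 -0.31] a [-0.1 -0.1 -0.3] pos [ 0.5874 -0.3693  0.2269]
(np.float64(323.7780415525811), np.float64(194.92301672912436)) [ 0.58473789 -0.29904017  0.3817715 ]
```

View pics/w2.png

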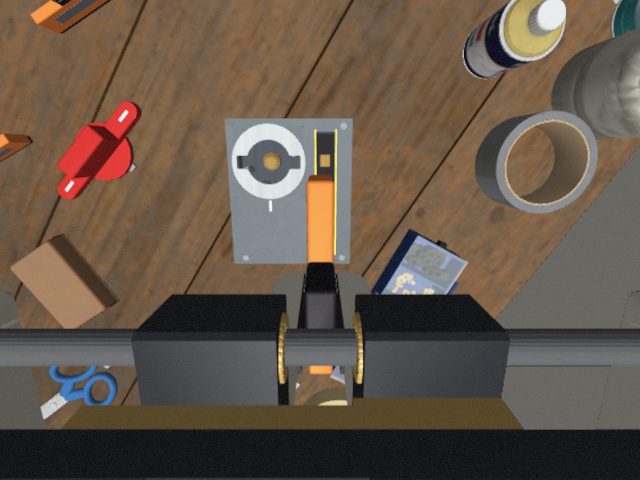

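The wrist view shows the box top from (226,119) to (352,264), the socket ring centred at about (270,161), and the slot's right yellow edge at x≈336. The held pack's near end is at (320,178), and the cap is at (98,150). I'll compute the box pose from this and the first top picture.

```bash
python3 - <<'E'
from h import *
p=np.load('w2.npy',allow_pickle=True).item()
img=p['img']; g=cv2.cvtColor(img,cv2.COLOR_RGB2HSV); print(g[250,290],g[190,235],g[130,345],g[145,245])
P=mask(p,(85,8,70),(130,80,190),(222,114,358,266),.058); rep(P,'box')
# ring
P=mask(p,(0,0,195),(179,40,255),(228,120,310,205),.060)
hull=cv2.convexHull((P*1000).astype(np.float32)); print('ring',cv2.minEnclosingCircle(hull),cv2.fitEllipse(hull))
P=mask(p,(22,90,90),(35,255,255),(312,120,345,262),.058); rep(P,'yellow'); print(P.min(0),P.max(0))
# cap
rep(mask(p,(0,150,110),(6,255,255),(50,95,140,205),.042),'capw')
b=cv2.imread('pics/top1.png')[:,:,::-1]
q=arm.camera('top'); q=dict(q); q['img']=np.ascontiguousarray(b)
P=mask(q,(0,0,190),(179,40,255),(372,195,412,235),.060);hull=cv2.convexHull((P*1000).astype(np.float32)); print('ringtop',cv2.minEnclosingCircle(hull),cv2.fitEllipse(hull))
P=mask(q,(85,8,70),(130,80,190),(370,176,440,238),.058); rep(P,'boxtop')
E
```

```text
[105  24 148] [ 99  23 147] [105  24 151] [ 97  10 232]
box 10690 [ 558.3 -341.1] [113.2 134.6] 2.1
ring ((538.1572265625, -312.4825744628906), 33.58787536621094) ((538.2391967773438, -312.5224914550781), (66.57542419433594, 66.78429412841797), 114.08373260498047)
yellow 409 [ 591.5 -340.4] [ 19.8 117.2] 2.8
[ 0.57893555 -0.39854182] [ 0.60329443 -0.28157567]
capw 3230 [ 372.9 -312.4] [114.2  54.7] 30.5
ringtop ((538.7197265625, -312.5029296875), 33.469566345214844) ((538.879638671875, -312.2409973144531), (65.35428619384766, 65.99386596679688), 72.80937957763672)
boxtop 1788 [ 557.8 -340.9] [112.3 135.2] 2.2
```

```bash
python3 - <<'E'
from h import *
p=np.load('w2.npy',allow_pickle=True).item()
h=cv2.cvtColor(p['img'],cv2.COLOR_RGB2HSV); m=cv2.inRange(h,(5,150,100),(20,255,255)); m[:, :300]=0; m[:,340:]=0
v,u=np.nonzero(m[150:385]); v=v+150; print(v.min(),v.max()); w=v>360; print(u[w].min(),u[w].max(),u[(v>210)&(v<220)].min(),u[(v>210)&(v<220)].max())
print(ray(p,u[w].mean(),v.max()+.5,.2113)); a=u[(v>200)&(v<250)].mean(); print(ray(p,a,225,.2113))
cmd([.5915,-.3415,.135],2.4)
E
```

```text
175 373
309 332 307 333
[ 0.5897188  -0.42256599  0.2113    ]
[ 0.58623973 -0.33639054  0.2113    ]
t 6.4 xyz [2.69 0.5  9.3 ] a [ 0.   0.  -0.2] pos [ 0.5875 -0.3686  0.228 ]
```

Request:
carry_out:
  commands:
    - {"ax": 0,"ay": 0,"az": -0.2,"x": 2.7,"y": 0.5,"z": 3,"grip": 1}
    - {"ax": 0,"ay": 0,"az": -0.2,"x": 2.7,"y": 0.5,"z": 6,"grip": 1}
    - {"ax": 0,"ay": 0,"az": -0.2,"x": 2.7,"y": 0.5,"z": 9.3,"grip": 1}
    - {"ax": 0,"ay": 0,"az": -0.2,"x": 2.7,"y": 0.5,"z": 9.3,"grip": 1}
    - {"ax": 0,"ay": 0,"az": -0.2,"x": 2.7,"y": 0.5,"z": 9.3,"grip": 1}

```text
clock: 7.02
eef_pos: [0.592, -0.3421, 0.1367]
eef_rot: [2.173, 2.266, 0.001]
contact_force: [-0.1, -0.3, -1.5]
opening: 0.0139
grasp_force: 30.0
```

```bash
python3 -c "
from h import *
cmd([.5915,-.3416,.135],2.4)
p=arm.camera('wrist'); save(p,'w3'); print(arm.observe()['eef_pos'])"
```

```text
t 7.025 xyz [ 0.06 -0.05  0.17] a [ 0.1  0.1 -0. ] pos [ 0.592  -0.3421  0.1367]
[ 0.59213533 -0.34236111  0.13700194]
```

View pics/w3.png

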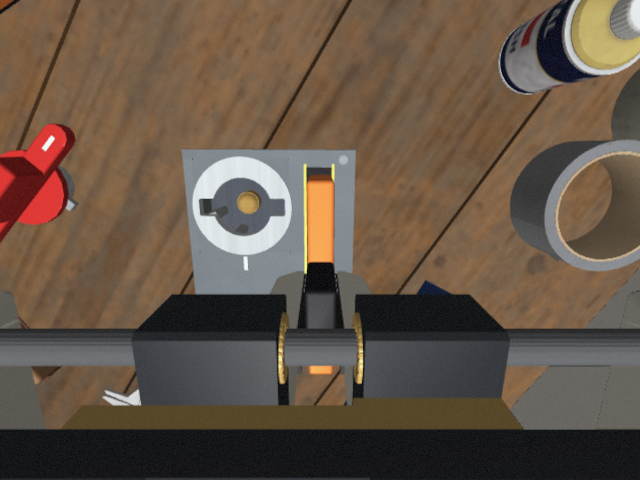

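The pack sits over the slot, aligned with the yellow edges (slab x 307–333, slot x 304–334). I'll lower it and watch the force.

Request:
carry_out:
  commands:
    - {"ax": 0,"ay": 0,"az": 0,"x": 0.05,"y": -0.05,"z": 0.8,"grip": 1}
    - {"ax": 0,"ay": 0,"az": 0,"x": 0.05,"y": -0.05,"z": 1.4,"grip": 1}
    - {"ax": 0,"ay": 0,"az": 0,"x": 0.05,"y": -0.05,"z": 1.9,"grip": 1}
    - {"ax": 0,"ay": 0,"az": 0,"x": 0.05,"y": -0.05,"z": 2.4,"grip": 1}
    - {"ax": 0,"ay": 0,"az": 0,"x": 0.05,"y": -0.05,"z": 2.9,"grip": 1}

```text
clock: 7.7
eef_pos: [0.5911, -0.3419, 0.1053]
eef_rot: [-2.175, -2.267, 0.0]
contact_force: [0.6, 0.4, -2.7]
opening: 0.0136
grasp_force: 30.0
```

Request:
carry_out:
  commands:
    - {"ax": 0,"ay": 0,"az": 0,"x": 0,"y": 0,"z": 0.8,"grip": 1}
    - {"ax": 0,"ay": 0,"az": 0,"x": 0,"y": 0,"z": 1.6,"grip": 1}
    - {"ax": 0,"ay": 0,"az": 0,"x": 0,"y": 0,"z": 2.2,"grip": 1}
    - {"ax": 0,"ay": 0,"az": 0,"x": 0,"y": 0,"z": 2.6,"grip": 1}
    - {"ax": 0,"ay": 0,"az": 0,"x": 0,"y": 0,"z": 2.6,"grip": 1}

```text
clock: 8.32
eef_pos: [0.591, -0.3418, 0.0794]
eef_rot: [-2.175, -2.267, 0.0]
contact_force: [0.1, -0.3, -1.1]
opening: 0.0137
grasp_force: 30.0
```

Request:
carry_out:
  commands:
    - {"ax": 0,"ay": 0,"az": 0,"x": 0,"y": 0,"z": 0.15,"grip": 1}
    - {"ax": 0,"ay": 0,"az": 0,"x": 0,"y": 0,"z": 0.25,"grip": 1}
    - {"ax": 0,"ay": 0,"az": 0,"x": 0,"y": 0,"z": 0.25,"grip": 1}

```text
clock: 8.7
eef_pos: [0.5912, -0.342, 0.0777]
eef_rot: [2.175, 2.266, 0.0]
contact_force: [-1.0, -0.5, 2.5]
opening: 0.0136
grasp_force: 30.0
```

It's bottomed: Fz went from −1 to +2.5 N at the expected height. Releasing it now.

Request:
carry_out:
  commands:
    - {"ax": 0,"ay": 0,"az": 0,"x": 0,"y": 0,"z": 0.2,"grip": 0.2}
    - {"ax": 0,"ay": 0,"az": 0,"x": 0,"y": 0,"z": 0.2,"grip": 0.2}
    - {"ax": 0,"ay": 0,"az": 0,"x": 0,"y": 0,"z": 0.2,"grip": 0.2}
    - {"ax": 0,"ay": 0,"az": 0,"x": 0,"y": 0,"z": 0.2,"grip": 0.2}

```text
clock: 9.2
eef_pos: [0.5911, -0.3418, 0.0752]
eef_rot: [2.175, 2.267, -0.0]
contact_force: [0.4, -0.3, -0.9]
opening: 0.037
grasp_force: 0.0
```

Request:
carry_out:
  commands:
    - {"ax": 0,"ay": 0,"az": 0,"x": 0,"y": 0,"z": -3,"grip": 0.2}
    - {"ax": 0,"ay": 0,"az": 0,"x": 0,"y": 0,"z": -8,"grip": -0.2}
    - {"ax": 0,"ay": 0,"az": 0,"x": 0,"y": 0,"z": -13,"grip": -0.5}
    - {"ax": 0,"ay": 0,"az": 0,"x": 0,"y": 0,"z": -15,"grip": -1}
    - {"ax": 0,"ay": 0,"az": 0,"x": 0,"y": 0,"z": -15,"grip": -1}

```text
clock: 9.82
eef_pos: [0.5914, -0.342, 0.2262]
eef_rot: [2.174, 2.265, 0.001]
contact_force: [-0.6, -0.1, -0.1]
opening: 0.0726
grasp_force: 0.0
```

```bash
python3 - <<'E'
from h import *
cmd([.372,-.312,.22],-42)
p=arm.camera('wrist'); save(p,'w4')
t=arm.camera('top'); save(t,'t4')
P=mask(p,(5,150,100),(20,255,255),(290,100,350,290),.062); rep(P,'pack at .062')
for n in ['cap_grip','pack_tab']:
  for q in (p,t): print(n,[(np.round(d['centre'],3).tolist(),round(d['conf'],2)) for d in arm.find_in(q,n)])
E
```

```text
t 9.825 xyz [  3.9  -21.8    0.58] a [ 0.1  0.  44.4] pos [ 0.5914 -0.342   0.2262]
pack at .062 1143 [ 591.5 -340.4] [ 13.8 107.9] 2.6
cap_grip [([0.383, -0.313, 0.04], 0.93)]
cap_grip [([0.428, -0.026, 0.028], 0.52)]
pack_tab [([0.589, -0.328, 0.058], 0.9), ([0.361, -0.18, 0.032], 0.69)]
pack_tab [([0.24, -0.321, 0.029], 0.71)]
```

View pics/w4.png

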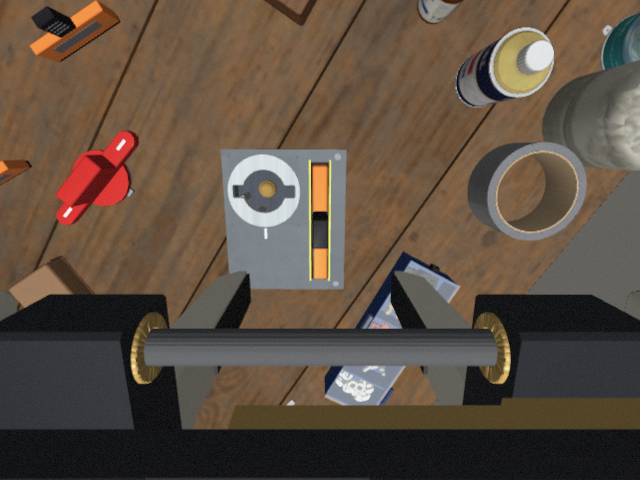

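The pack is home in the slot: it measures 108×14 mm at shoulder height, centred at (591.5,−340.4) mm. The cap stands at pixel (95,178). On to the cap.

Request:
carry_out:
  commands:
    - {"ax": 0,"ay": 0,"az": 9,"x": 0.8,"y": -4.4,"z": 0,"grip": -1}
    - {"ax": 0,"ay": 0,"az": 18,"x": 1.6,"y": -8.8,"z": 0,"grip": -1}
    - {"ax": 0,"ay": 0,"az": 27,"x": 2.4,"y": -13.2,"z": 0.3,"grip": -1}
    - {"ax": 0,"ay": 0,"az": 36,"x": 3.2,"y": -17.6,"z": 0.6,"grip": -1}
    - {"ax": 0,"ay": 0,"az": 44.4,"x": 3.9,"y": -21.8,"z": 0.6,"grip": -1}

```text
clock: 10.75
eef_pos: [0.3701, -0.3113, 0.2182]
eef_rot: [-2.873, -1.27, 0.001]
contact_force: [-0.4, -0.4, 0.2]
opening: 0.0929
grasp_force: 0.0
```

Request:
carry_out:
  commands:
    - {"ax": 0,"ay": 0,"az": 0,"x": 0,"y": 0,"z": 0,"grip": -1}
    - {"ax": 0,"ay": 0,"az": 0,"x": 0,"y": 0,"z": 0,"grip": -1}

```text
clock: 11.0
eef_pos: [0.3719, -0.3119, 0.219]
eef_rot: [2.87, 1.278, 0.0]
contact_force: [0.4, -0.0, -0.0]
opening: 0.0931
grasp_force: 0.0
```

```bash
python3 - <<'E'
from h import *
cmd([.372,-.312,.22],-42)
p=arm.camera('wrist'); save(p,'w5'); np.save('w5.npy',p,allow_pickle=True)
print(proj(p,[.372,-.312,.042]),[proj(p,[.372+a*.06*np.cos(.83),-.312+a*.06*np.sin(.83),.042]) for a in (-1,1)],p['eye'])
E
```

```text
t 11.0 xyz [ 0.    0.01 -0.1 ] a [ 0. -0.  0.] pos [ 0.3719 -0.3119  0.219 ]
(np.float64(320.6680072862872), np.float64(222.4540893689208)) [(np.float64(320.1902581754732), np.float64(279.8167386741208)), (np.float64(321.1900758146941), np.float64(159.77007127150162))] [ 0.41816056 -0.2593758   0.37377919]
```

View pics/w5.png

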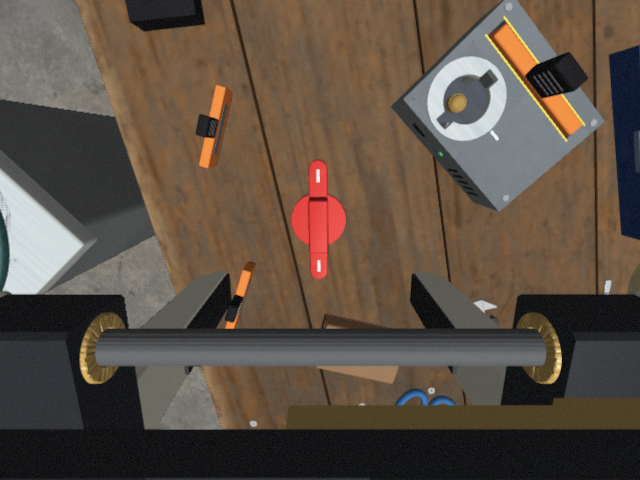

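The cap is directly below the hand, its wing running from (318,160) to (319,279) and its grip centred near (319,222).

```bash
python3 - <<'E'
from h import *
p=np.load('w5.npy',allow_pickle=True).item()
E1=mask(p,(0,120,90),(8,255,255),(300,150,340,186),.042); E2=mask(p,(0,120,90),(8,255,255),(300,256,340,290),.042)
m1,m2=E1.mean(0),E2.mean(0); d=m1-m2; a=np.degrees(np.arctan2(d[1],d[0])); n=d/np.linalg.norm(d)
A=(E1@n).max(); B=(E2@n).min(); q=np.array([-n[1],n[0]]); c=n*(A+B)/2+q*(np.r_[E1@q].mean()+np.r_[E2@q].mean())/2
print('axis',a,'len',A-B,'centre',c)
cmd([c[0],c[1],.047],a-90)
E
```

```text
axis 48.3932027524473 len 0.11982501673925047 centre [ 0.37063766 -0.30970433]
t 11.05 xyz [ 0.06 -0.25 17.19] a [-0.  -0.  -0.4] pos [ 0.3721 -0.3119  0.2189]
```

Request:
carry_out:
  commands:
    - {"ax": 0,"ay": 0,"az": 0,"x": 0.05,"y": -0.25,"z": 5,"grip": -1}
    - {"ax": 0,"ay": 0,"az": 0,"x": 0.05,"y": -0.25,"z": 10,"grip": -0.6}
    - {"ax": 0,"ay": 0,"az": 0,"x": 0.05,"y": -0.25,"z": 14,"grip": -0.2}
    - {"ax": 0,"ay": 0,"az": 0,"x": 0.05,"y": -0.25,"z": 17.1,"grip": 0}
    - {"ax": 0,"ay": 0,"az": 0,"x": 0.05,"y": -0.25,"z": 17.1,"grip": 1}
  grip_force: 45

```text
clock: 11.68
eef_pos: [0.3697, -0.3088, 0.0458]
eef_rot: [-2.865, -1.277, 0.003]
contact_force: [0.1, -0.6, 0.8]
opening: 0.0575
grasp_force: 0.0
```

Request:
carry_out:
  commands:
    - {"ax": 0,"ay": 0,"az": 0,"x": 0,"y": 0,"z": 0,"grip": 1}
    - {"ax": 0,"ay": 0,"az": 0,"x": 0,"y": 0,"z": 0,"grip": 1}
    - {"ax": 0,"ay": 0,"az": 0,"x": 0,"y": 0,"z": 0,"grip": 1}
    - {"ax": 0,"ay": 0,"az": 0,"x": 0,"y": 0,"z": 0,"grip": 1}
    - {"ax": 0,"ay": 0,"az": 0,"x": 0,"y": 0,"z": 0,"grip": 1}

```text
clock: 12.3
eef_pos: [0.3703, -0.31, 0.0486]
eef_rot: [2.87, 1.276, 0.0]
contact_force: [-0.3, 1.6, 4.8]
opening: 0.0177
grasp_force: 45.0
```

```bash
python3 -c "
from h import *
s=arm.observe(); print(s['opening'],s['grasp_force'],s['eef_rot'])
cmd([.3706,-.3097,.16],-41.6)
cmd([.5383,-.3124,.16],2.4)"
```

```text
0.01767920184569073 44.97166718356311 [2.86985746e+00 1.27648214e+00 4.87863883e-04]
t 12.3 xyz [ 4.000e-02  1.000e-02 -1.114e+01] a [ 0.  -0.  -0.4] pos [ 0.3703 -0.31    0.0486]
t 12.3 xyz [ 11.07  12.65 -11.13] a [  0.    0.  -44.4] pos [ 0.3703 -0.31    0.0486]
```

Request:
carry_out:
  commands:
    - {"ax": 0,"ay": 0,"az": 0,"x": 0,"y": 0,"z": -3,"grip": 1}
    - {"ax": 0,"ay": 0,"az": 0,"x": 0,"y": 0,"z": -7,"grip": 1}
    - {"ax": 0,"ay": 0,"az": 0,"x": 0,"y": 0,"z": -11.2,"grip": 1}
    - {"ax": 0,"ay": 0,"az": -5,"x": 2,"y": 2.3,"z": -11.2,"grip": 1}
    - {"ax": 0,"ay": 0,"az": -14,"x": 5,"y": 5.8,"z": -11.2,"grip": 1}

```text
clock: 12.92
eef_pos: [0.4471, -0.3117, 0.1607]
eef_rot: [2.69, 1.62, 0.0]
contact_force: [-0.1, -0.5, -4.0]
opening: 0.0176
grasp_force: 45.0
```

```bash
python3 -c "
from h import *
cmd([.5383,-.3128,.16],2.4)"
```

```text
t 12.925 xyz [4.17 8.11 0.08] a [  0.1   0.  -30.3] pos [ 0.4471 -0.3117  0.1607]
```

Request:
carry_out:
  commands:
    - {"ax": 0,"ay": 0,"az": -10,"x": 1.4,"y": 2.7,"z": 0,"grip": 1}
    - {"ax": 0,"ay": 0,"az": -20,"x": 2.8,"y": 5.4,"z": 0,"grip": 1}
    - {"ax": 0,"ay": 0,"az": -30.3,"x": 4.2,"y": 8.1,"z": 0,"grip": 1}
    - {"ax": 0,"ay": 0,"az": -30.3,"x": 4.2,"y": 8.1,"z": 0,"grip": 1}
    - {"ax": 0,"ay": 0,"az": -30.3,"x": 4.2,"y": 8.1,"z": 0,"grip": 1}

```text
clock: 13.55
eef_pos: [0.5374, -0.3124, 0.1595]
eef_rot: [-2.178, -2.262, 0.001]
contact_force: [-0.6, -0.1, -4.7]
opening: 0.0178
grasp_force: 45.0
```

```bash
python3 - <<'E'
from h import *
cmd([.5383,-.3128,.125],2.4)
p=arm.camera('wrist'); save(p,'w6'); s=arm.observe(); print(s['eef_pos'],s['joint_pos'])
# wing far/near ends and ring
z=s['eef_pos'][2]+.0044-.011
for b in ((290,100,350,270),(290,340,350,400)):
    P=mask(p,(0,120,70),(8,255,255),b,z); print(b,len(P), P.mean(0) if len(P) else '', P.max(0) if len(P) else '',P.min(0) if len(P) else '')
E
```

```text
t 13.55 xyz [-0.05  0.1   3.45] a [-0.1 -0.  -0.2] pos [ 0.5374 -0.3124  0.1595]
[ 0.53722967 -0.31246684  0.15980275] [-5.67792320e-01  2.79355930e-02  1.64785644e+00 -1.05688700e-04
  1.46657060e+00 -6.05393218e-01]
(290, 100, 350, 270) 3954 [ 0.53598529 -0.27924681] [ 0.55118156 -0.25207714] [ 0.52187195 -0.30017947]
(290, 340, 350, 400) 723 [ 0.53948716 -0.36199158] [ 0.54833823 -0.35397667] [ 0.5303852  -0.37115343]
```

View pics/w6.png

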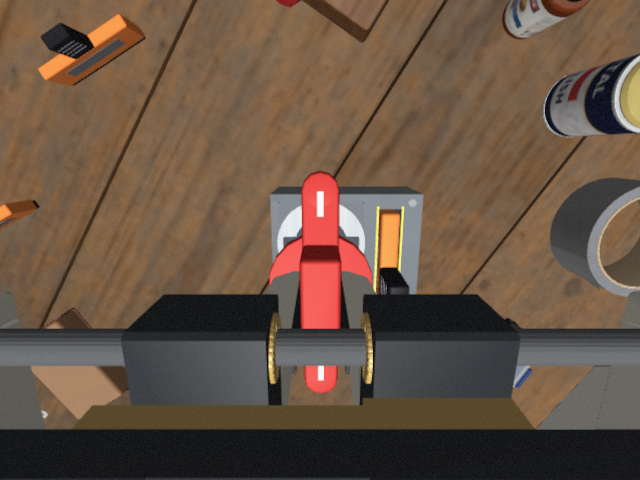

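The cap is over the socket with its wing parallel to the slot, from (320,172) to (320,392). I'll lower it with a small correction.

Request:
carry_out:
  commands:
    - {"ax": 0,"ay": 0,"az": -0.2,"x": -0.05,"y": 0.1,"z": 2,"grip": 1}
    - {"ax": 0,"ay": 0,"az": -0.2,"x": -0.05,"y": 0.1,"z": 4,"grip": 1}
    - {"ax": 0,"ay": 0,"az": -0.2,"x": -0.05,"y": 0.1,"z": 4.7,"grip": 1}
    - {"ax": 0,"ay": 0,"az": -0.2,"x": -0.05,"y": 0.1,"z": 4.7,"grip": 1}

```text
clock: 14.1
eef_pos: [0.5386, -0.3128, 0.1123]
eef_rot: [-2.173, -2.268, 0.0]
contact_force: [-0.1, 0.4, -2.8]
opening: 0.0173
grasp_force: 45.0
```

```bash
python3 -c "
from h import *
cmd([.5383,-.313,.095],2.4);print(arm.observe()['contact_force'])"
```

```text
t 14.1 xyz [-0.02 -0.03  1.73] a [-0.1 -0.   0.1] pos [ 0.5386 -0.3128  0.1123]
[-0.07225715  0.37660056 -2.81898232]
```

Request:
carry_out:
  commands:
    - {"ax": 0,"ay": 0,"az": 0,"x": 0,"y": 0,"z": 0.5,"grip": 1}
    - {"ax": 0,"ay": 0,"az": 0,"x": 0,"y": 0,"z": 1,"grip": 1}
    - {"ax": 0,"ay": 0,"az": 0,"x": 0,"y": 0,"z": 1.4,"grip": 1}
    - {"ax": 0,"ay": 0,"az": 0,"x": 0,"y": 0,"z": 1.7,"grip": 1}
    - {"ax": 0,"ay": 0,"az": 0,"x": 0,"y": 0,"z": 1.7,"grip": 1}

```text
clock: 14.72
eef_pos: [0.5389, -0.3129, 0.0959]
eef_rot: [-2.173, -2.268, 0.0]
contact_force: [0.1, -0.2, -3.3]
opening: 0.0175
grasp_force: 45.0
```

Request:
carry_out:
  commands:
    - {"ax": 0,"ay": 0,"az": 0,"x": 0,"y": 0,"z": 0.4,"grip": 1}
    - {"ax": 0,"ay": 0,"az": 0,"x": 0,"y": 0,"z": 0.8,"grip": 1}
    - {"ax": 0,"ay": 0,"az": 0,"x": 0,"y": 0,"z": 1.1,"grip": 1}
    - {"ax": 0,"ay": 0,"az": 0,"x": 0,"y": 0,"z": 1.3,"grip": 1}
    - {"ax": 0,"ay": 0,"az": 0,"x": 0,"y": 0,"z": 1.35,"grip": 1}

```text
clock: 15.35
eef_pos: [0.5392, -0.3131, 0.083]
eef_rot: [2.173, 2.268, 0.0]
contact_force: [0.5, 1.3, 5.6]
opening: 0.0178
grasp_force: 45.0
```

Request:
carry_out:
  commands:
    - {"ax": 0,"ay": 0,"az": 0,"x": 0,"y": 0,"z": 0.06,"grip": 1}
    - {"ax": 0,"ay": 0,"az": 0,"x": 0,"y": 0,"z": 0.12,"grip": 1}
    - {"ax": 0,"ay": 0,"az": 0,"x": 0,"y": 0,"z": 0.12,"grip": 1}

```text
clock: 15.72
eef_pos: [0.5392, -0.3132, 0.0827]
eef_rot: [2.172, 2.268, 0.0]
contact_force: [-2.3, 2.5, 12.7]
opening: 0.0177
grasp_force: 45.0
```

```bash
python3 -c "
from h import *
cmd([.5386,-.313,.0826],-87.6)
for i in range(3): print(arm.observe()['contact_force'],arm.observe()['ft_torque'])"
```

```text
t 15.725 xyz [ 0.02 -0.06  0.01] a [ 0.1 -0.  90.1] pos [ 0.5392 -0.3132  0.0827]
[-2.34085071  2.52608363 12.67399942] [ 0.33404469  0.7733822  -0.06112062]
[-2.34085071  2.52608363 12.67399942] [ 0.33404469  0.7733822  -0.06112062]
[-2.34085071  2.52608363 12.67399942] [ 0.33404469  0.7733822  -0.06112062]
```

Flush on the rim, at about 15 N net. Now the clockwise twist.

Request:
carry_out:
  commands:
    - {"ax": 0,"ay": 0,"az": 9,"x": 0,"y": -0.03,"z": 0,"grip": 1}
    - {"ax": 0,"ay": 0,"az": 18,"x": 0,"y": -0.05,"z": 0,"grip": 1}
    - {"ax": 0,"ay": 0,"az": 27,"x": 0,"y": -0.05,"z": 0,"grip": 1}
    - {"ax": 0,"ay": 0,"az": 36,"x": 0,"y": -0.05,"z": 0,"grip": 1}
    - {"ax": 0,"ay": 0,"az": 45,"x": 0,"y": -0.05,"z": 0,"grip": 1}

```text
clock: 16.35
eef_pos: [0.5388, -0.3136, 0.0827]
eef_rot: [2.877, 1.256, 0.001]
contact_force: [-2.3, -1.1, 11.0]
opening: 0.0181
grasp_force: 45.0
```

```bash
python3 -c "
from h import *
cmd([.5386,-.313,.0826],-87.6);print(arm.observe()['ft_torque'])"
```

```text
t 16.35 xyz [ 0.04 -0.06  0.01] a [ 0.1 -0.  44.8] pos [ 0.5388 -0.3136  0.0827]
[-0.27186957  0.7213304   0.0355956 ]
```

Request:
carry_out:
  commands:
    - {"ax": 0,"ay": 0,"az": 9,"x": 0,"y": 0,"z": 0,"grip": 1}
    - {"ax": 0,"ay": 0,"az": 18,"x": 0,"y": 0,"z": 0,"grip": 1}
    - {"ax": 0,"ay": 0,"az": 27,"x": 0.03,"y": 0,"z": 0,"grip": 1}
    - {"ax": 0,"ay": 0,"az": 36,"x": 0.03,"y": 0,"z": 0,"grip": 1}
    - {"ax": 0,"ay": 0,"az": 45,"x": 0.03,"y": 0,"z": 0,"grip": 1}

```text
clock: 16.98
eef_pos: [0.5389, -0.3133, 0.0827]
eef_rot: [3.14, 0.059, 0.002]
contact_force: [-7.1, 0.6, 13.7]
opening: 0.0177
grasp_force: 45.0
```

Request:
carry_out:
  commands:
    - {"ax": 0,"ay": 0,"az": 0,"x": 0,"y": 0,"z": 0.05,"grip": 1}
    - {"ax": 0,"ay": 0,"az": 0,"x": 0,"y": 0,"z": 0.05,"grip": 1}
    - {"ax": 0,"ay": 0,"az": 0,"x": 0,"y": 0,"z": 0.05,"grip": 1}

```text
clock: 17.35
eef_pos: [0.539, -0.3133, 0.0827]
eef_rot: [3.139, 0.067, 0.002]
contact_force: [-5.0, 0.6, 16.3]
opening: 0.018
grasp_force: 45.0
```

```bash
python3 - <<'E'
from h import *
cmd([.5386,-.313,.0826],-87.6)
p=arm.camera('wrist'); q=arm.camera('scene')
A=p['img'][:,100:540]; B=cv2.resize(q['img'][230:350,330:460],(360,480*360//390),interpolation=cv2.INTER_CUBIC)
B=cv2.copyMakeBorder(B,0,480-B.shape[0],0,0,cv2.BORDER_CONSTANT)
cv2.imwrite('pics/end.png',np.hstack([A,B])[:,:,::-1])
E
```

```text
t 17.35 xyz [-0.04 -0.03  0.  ] a [ 0.1 -0.1  0.1] pos [ 0.539  -0.3133  0.0827]
```

View pics/end.png

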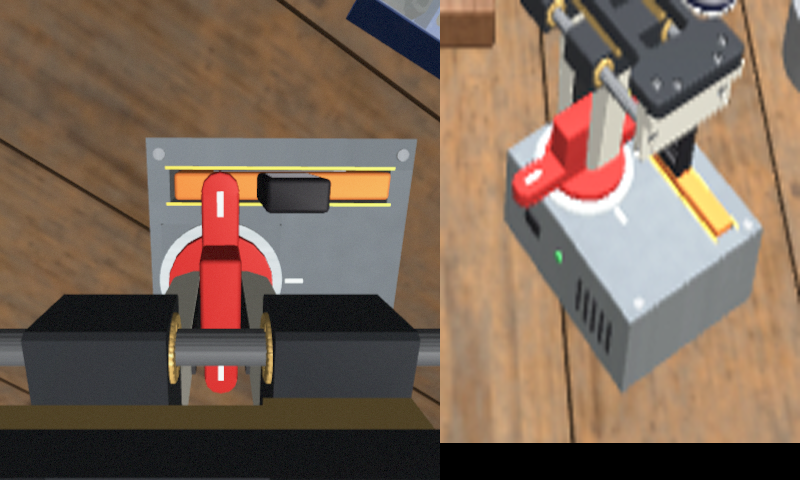

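The red wing (crop x≈220, y 172–392) crosses the slot squarely over the orange pack. The flange is flat on the rim, the pack is home and the hand is holding the cap. Handing in.

```bash
python3 -c "
from plant import arm
print(arm.close_job())"
```

```text
the job is handed in; nothing more can be done
None
```

The job is handed in but no verdict came back: the pack is home in the slot and released, and the cap was pushed flush, turned a quarter turn clockwise and is still held down with its wing across the slot; the tin and bottle were not touched.

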